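# Index a tube rotator by pushing its arms, then press its plunger home

### The job

Bring the empty place of the tube rotator to the top for loading: with the fingertips, gently push one arm of its wheel after another until the arm with the red end points straight up, then press the black knob of the index plunger fully down so that its pin drops into the notch and locks the wheel there. Only push and press, without force: do not grip the wheel, lift nothing, do not shift the rotator on the bench, and leave the things around it where they are.

Things in the scene. Friction and masses are not known exactly. Their poses are not given: they have to be found in the camera images.
- rotator: bench tube rotator, loose on rubber feet, 4.5 kg: white housing (130 x 130 mm, 188 mm tall) on a grey base plate, wheel in front. Origin on the worktop; x points backwards along the wheel's axle, away from the robot, y left, z up. Base plate x -0.140 to 0.100, y -0.075 to 0.075; housing x -0.030 to 0.100
- wheel: upright wheel of six arms 60 degrees apart, no rim, 150 mm above the worktop. Origin: on the axle, in the middle plane of the arms, 110 mm in front of the rotator's origin. x along the axle, backwards; z along the red-ended arm. Turns either way without end with an even friction of 0.12 N m and stays where left. Five arms carry glass vials on their front, 24 to 85 mm from the axle
- marked_end (a point): middle of the outer face of the red arm end, 118 mm from the axle; z outwards along that arm. Each arm is a 12 mm wide bar with a square end, 18 x 18 mm, from 86 to 118 mm from the axle: one red (with empty clips), five black. Straight up = z of this point vertical
- plunger (a joint): index plunger on the bracket behind the wheel: 0 = raised (start), 0.010 m = fully down; 3 N of friction, no spring, stays where left. Its pin meets a dark disc that turns with the wheel and has one notch, in line with the red arm: it goes down past 3 mm only when that arm is within about 6 degrees of straight up, and its round tip then centres the wheel
- plunger_top (a point): centre of the top of the plunger's round black knob (26 mm across), 63 mm behind the middle plane of the arms, 257 mm above the worktop when raised and 247 mm when fully down
- spare_vial: capped glass vial standing in front of the balance, 27 mm across, 61 mm tall; leave alone
- bottle: white plastic bottle with a white cap, 60 mm across, 108 mm tall; leave alone
- spare_cap: tan screw cap lying on the worktop, 58 mm across, 20 mm tall; leave alone
- tips: blue pipette tip box with a clear lid, 96 x 122 x 78 mm; leave alone
- marker: black and white marker pen lying on the worktop, 17 x 139 x 17 mm; leave alone
- flask: conical glass flask at the right, 100 mm across, 146 mm tall; leave alone

How it is judged:
By the outcome, as a careful person would: the job done as asked, in the order asked, and still so for the second after the job is handed in, with the robot touching nothing.
It also fails if it takes over 58 s, if anything falls off the work surface, if the arm or the gripper's body presses on something with over 40 N, if the wrist force passes 120 N, or if a joint passes its speed limit or range.

### The arm

A 7-joint arm with a two-finger parallel gripper is mounted at the origin on a cart in front of the work surface, level with it; the furniture and walls round the work are solid. World frame = base frame: x ahead of the robot, y to its left, z up, the work surface at z = 0. Lengths are in mm, angles in rad, forces in N, time in s.
With the tool pointing down it reaches from about 350 to 900 mm from the base axis. Payload 7.2 kg.
Tool frame: the origin (TCP) lies at the very end of the fingers, on their centre line; the grasp point (between the pads) lies 19 mm behind it; z points along the fingers, x is the direction in which the jaws open and shut, and the axes are right-handed (so a half turn about z gives the same grasp; the last joint's range is limited). The gripper opens to 88 mm and grips with 3 to 60 N. Pads are 20 mm wide; open, the fingers measure 115 mm over their backs; the gripper's body (75 mm by 178 mm) begins 61 mm behind the grasp point.
Start: joints at [-0.068, 0.411, -0.013, 1.596, 0.006, 1.134, -0.082], TCP at [625.003, -0.011, 222.653] pointing down, gripper open.
Joint ranges: [-2.95, 2.95], [-0.29, 1.99], [-1.47, 1.44], [0.14, 2.54], [-1.03, 4.17], [0.13, 1.85], [-2.86, 2.86]. Speed limits (rad/s): [2.39, 2.39, 3.01, 3.01, 3.14, 3.14, 3.14].

### API

Orientations are given as [roll, pitch, yaw] about the fixed x, y, z axes, in that order (R = Rz(yaw) Ry(pitch) Rx(roll)).
In Python, from station import bot, eyes, order gives the robot as it stands. The module is installed in compiled form; this text tells all that it offers.
- The arm moves only by the shell command python3 -m handwheel 'ROWS' [FORCE]. ROWS is JSON, one flat list of numbers, 7 for each row, row after row: the shift along the tool's x, y, z in cm, then the turn, a rotation vector about the tool's x, y, z in degrees, then the opening, from 0 (shut) to 1 (fully open). In form: [x, y, z, rx, ry, rz, grip, x, y, z, rx, ry, rz, grip, ...]. A call has 1 to 12 rows; each row is the pose to reach, as a shift and turn from the pose commanded when the call began, along the tool's axes at that moment; what a row does not reach only later rows make up. A row lasts 1/8 s, in which the tool goes at most 62.5 mm and 10.7 degrees, less where a joint would pass 70% of its speed; a pose out of reach is approached as far as the arm can. A call with a gripper value outside its range is refused whole. The fingers move at their own pace and stop on an object; FORCE is the grip in N (left out, the last holds). Time passes only in rows, so rows that repeat a pose let the fingers close. It gives the time, the measured TCP pose, the force and the opening at its end, in the units of the state.
- bot.observe(): the state, without advancing time (a new reading comes with each control period).
- eyes.read_camera(name): name is "scene" or "side" or "wrist"; returns the picture (420x560x3 uint8, red, green, blue); there is no depth.
- eyes.get_calibration(name): a dict with "fov_y" (degrees; the focal length in pixels is half the picture's height over the tangent of half this angle, whatever the lens; pixels are square), "cx", "cy" (the principal point, pixels), "origin" and "rotation" of the camera in the world. Camera axes: x right, y down, z forward; pixel columns grow to the right and rows downward; lengths in mm; the calibration is good to about 2 mm. A picture is of the moment at which its call begins: read the wrist's pose just before it. get_calibration takes no time and is no camera call; for the wrist camera it gives the pose at the moment of the call.
- order.finish_job(): hands the job in, once; it reports no verdict.
The state is a dict: "time": time; "joint_pos": joint angles; "joint_velocities": joint speeds; "joint_torque": joint torques, N m; "eef_pos": TCP position; "ee_rot": TCP orientation; "force": force on the tool from outside, world axes, zero at the start; "moment": the same for the moment, N m; "opening": finger opening in mm.
Only numpy, scipy, OpenCV 4.12 (cv2) and the standard library are available. Lean on these libraries where they do the work, as an engineer would, in place of code of your own. Each camera call takes 0.05 s, during which the arm holds its last target. There are 200 camera calls.

## Working session

There is one attempt and no reset: what is moved stays moved. The work goes in short steps, Python scripts to look and compute and a shell command to move; the robot and the scene stay as the last step left them, time stands still between calls to the robot, and variables do not carry over. Pictures are saved under pics/ and viewed, about 8 in all and at most 12, crops included, and the job is handed in when it is done.

```bash
mkdir -p pics; python3 - <<'E'
from station import bot, eyes
import cv2, numpy as np
s=bot.observe(); print({k:np.round(v,3).tolist() for k,v in s.items()})
for n in ["scene","side","wrist"]:
    c=eyes.get_calibration(n); print(n,{k:np.round(v,4).tolist() for k,v in c.items()})
    im=eyes.read_camera(n); cv2.imwrite(f"pics/{n}0.png",im[:,:,::-1])
E
```

```text
{'time': 0.0, 'joint_pos': [-0.068, 0.412, -0.013, 1.597, 0.006, 1.134, -0.082], 'joint_velocities': [0.001, -0.003, -0.001, 0.0, 0.0, -0.0, -0.002], 'joint_torque': [-0.0, -58.796, 0.642, -29.107, -0.054, 0.018, 0.0], 'eef_pos': [624.476, -0.064, 221.802], 'ee_rot': [3.141, 0.002, -0.0], 'force': [0.424, -0.117, 0.199], 'moment': [-0.045, -0.039, -0.045], 'opening': 87.716}
scene {'fov_y': 47.0894, 'cx': 274.2811, 'cy': 205.9812, 'origin': [-788.1348, 561.6264, 848.2475], 'rotation': [-1.9928, -0.0092, -2.0098]}
side {'fov_y': 52.3608, 'cx': 274.4896, 'cy': 205.8362, 'origin': [67.4639, 1196.1407, 775.4045], 'rotation': [-1.9769, 0.0146, -2.7987]}
wrist {'fov_y': 59.778, 'cx': 270.5982, 'cy': 210.8406, 'origin': [624.8543, 74.3223, 383.0757], 'rotation': [2.8682, 0.0009, -0.0007]}
```

View pics/scene0.png

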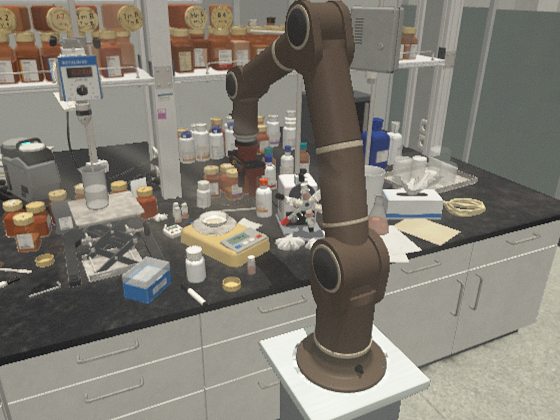

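View pics/side0.png

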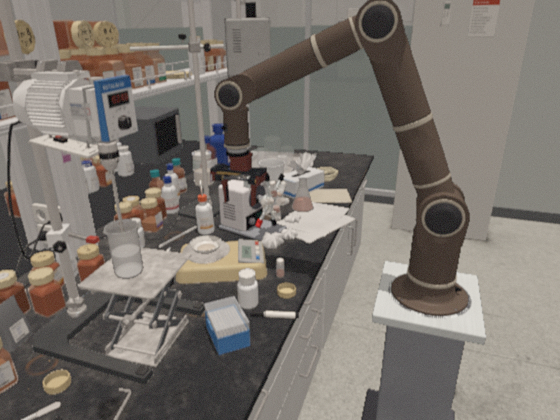

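```bash
python3 - <<'E'
import cv2, numpy as np
s=cv2.imread("pics/scene0.png")[160:260,250:350]; d=cv2.imread("pics/side0.png")[155:255,205:305]; w=cv2.imread("pics/wrist0.png")
a=np.hstack([cv2.resize(x,(400,400),interpolation=cv2.INTER_CUBIC) for x in(s,d)])
cv2.imwrite("pics/c1.png",a)
E
```

```text
(no output)
```

View pics/c1.png

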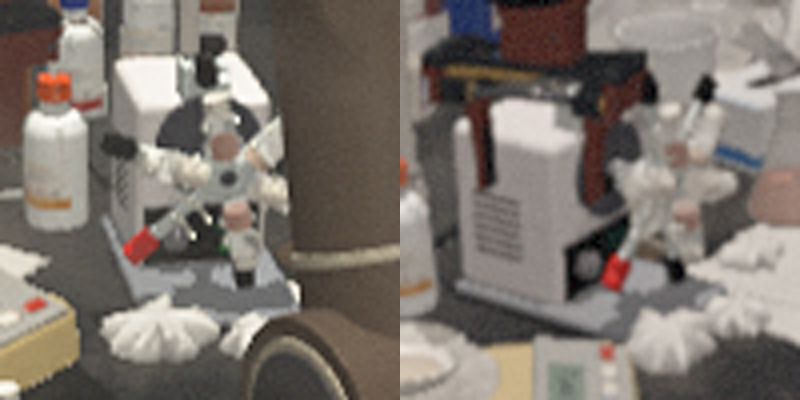

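View pics/wrist0.png

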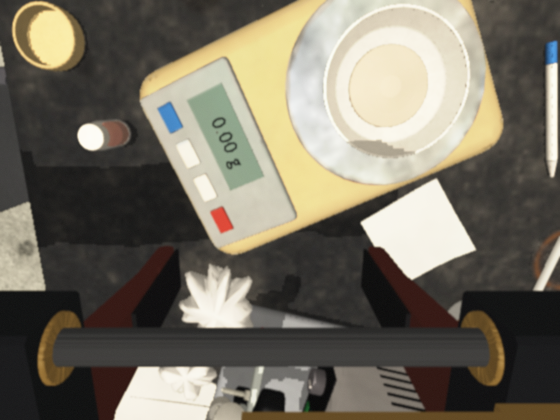

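```bash
cat > h.py <<'E'
import numpy as np, cv2
from scipy.spatial.transform import Rotation as R
def ray(c,u,v,h=420):
    f=h/2/np.tan(np.radians(c["fov_y"])/2)
    r=np.array(c["rotation"]); M=R.from_euler("xyz",r).as_matrix() if r.ndim==1 else r
    d=M@np.array([(u-c["cx"])/f,(v-c["cy"])/f,1]); return np.array(c["origin"]),d/np.linalg.norm(d)
def tri(rs):
    A=sum(np.eye(3)-np.outer(d,d) for o,d in rs); b=sum((np.eye(3)-np.outer(d,d))@o for o,d in rs)
    p=np.linalg.solve(A,b); return p,[np.linalg.norm(np.cross(p-o,d)) for o,d in rs]
def plane(c,u,v,z):
    o,d=ray(c,u,v); return o+d*(z-o[2])/d[2]
E
python3 - <<'E'
from h import *
from station import eyes
S=eyes.get_calibration("scene");D=eyes.get_calibration("side")
for n,a,b in [("hub",(307,205),(273.75,198.7)),("red",(285.2,221.2),(259.2,223)),("bottom",(311,229.5),(273.7,222.5))]:
    p,e=tri([ray(S,*a),ray(D,*b)]); print(n,p.round(),np.round(e,1))
E
```

```text
hub [ 585. -220.  151.] [5. 5.]
red [ 621. -152.   80.] [0.3 0.3]
bottom [ 597. -248.   39.] [2.5 2.5]
```

```bash
python3 -m handwheel '[0,0,-6,0,0,0,0, 0,0,-12,0,0,0,0, 0,6,-14,0,0,0,0, 0,12,-14,0,0,0,0, 0,18,-14,0,0,0,0, 0,24,-14,0,0,0,0, 0,28,-14,0,0,0,0, 0,32,-14,0,0,0,0, 0,32,-14,0,0,0,0, 0,32,-14,0,0,0,0]'; python3 - <<'E'
from station import bot, eyes
import cv2, json
c=eyes.get_calibration("wrist"); im=eyes.read_camera("wrist"); cv2.imwrite("pics/w1.png",im[:,:,::-1])
json.dump({k:(v.tolist() if hasattr(v,'tolist') else v) for k,v in c.items()},open("pics/w1.json","w")); print(c)
E
```

```text
time: 1.4
eef_pos: [625.1, -319.3, 362.2]
ee_rot: [-3.141, 0.0, 0.0]
force: [0.3, 0.3, 0.2]
opening: 0.3
{'fov_y': 59.778033940081045, 'cx': 270.59817431754834, 'cy': 210.84064073977623, 'origin': array([ 625.25488169, -245.09674758,  523.39180469]), 'rotation': array([ 2.86940980e+00, -7.31271896e-05, -4.03600858e-04])}
```

View pics/w1.png

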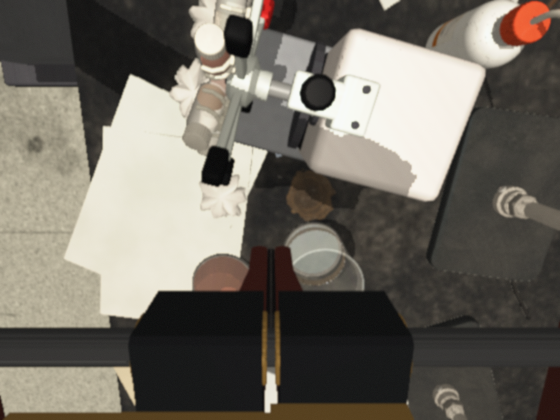

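```bash
python3 - <<'E'
from h import *
import json
c=json.load(open("pics/w1.json"))
K=plane(c,318,93,257)[:2]; print("knob",K)
q=[plane(c,*p,188)[:2] for p in [(348,30),(485,66),(433,201),(303,164)]]
for i in range(4):
    d=q[(i+1)%4]-q[i]; print(q[i].round(),np.linalg.norm(d).round(),np.degrees(np.arctan2(d[1],d[0])).round(1))
print("hc",np.mean(q,0))
for n,p,z in [("top end",(239,24),267),("right end",(217,166),205)]: print(n,plane(c,*p,z).round())
im=cv2.imread("pics/w1.png").astype(int); m=(im[:,:,2]>150)&(im[:,:,1]<70)&(im[:,:,0]<90); m[:, 400:]=0
v,u=np.nonzero(m); print("red",u.mean(),v.mean(),v.max(),plane(c,u.mean(),v.mean(),90).round())
E
```

```text
knob [ 658.19787554 -234.4983545 ]
[ 690. -182.] 122.0 -13.3
[ 809. -210.] 123.0 -104.3
[ 779. -329.] 129.0 164.2
[ 655. -294.] 118.0 72.7
hc [ 733.33697743 -253.58442128]
top end [ 605. -193.  267.]
right end [ 578. -293.  205.]
red 266.14383561643837 9.904109589041095 25 [ 621. -143.   90.]
```

```bash
python3 -m handwheel '[-0.5,-5,0,0,0,8,0, -1,-10,0,0,0,15.5,0, -1.3,-14,0,0,0,15.5,0, -1.3,-15.5,1,0,0,15.5,0, -1.3,-15.5,4,0,0,15.5,0, -1.3,-15.5,7,0,0,15.5,0, -1.3,-15.5,9.5,0,0,15.5,0, -1.3,-15.5,11,0,0,15.5,0, -1.3,-15.5,11.2,0,0,15.5,0, -1.3,-15.5,11.2,0,0,15.5,0]'; python3 - <<'E'
from station import bot, eyes
import cv2, numpy as np
a=eyes.read_camera("wrist"); b=eyes.read_camera("side")[155:255,205:305]
b=cv2.resize(b,(240,240),interpolation=cv2.INTER_CUBIC)
o=np.zeros((420,800,3),np.uint8); o[:,:560]=a; o[:240,560:]=b
cv2.imwrite("pics/w2.png",o[:,:,::-1])
E
```

```text
time: 2.7
eef_pos: [612.4, -165.3, 251.4]
ee_rot: [-3.142, -0.001, -0.271]
force: [0.1, 0.5, 0.7]
opening: 0.2
```

View pics/w2.png

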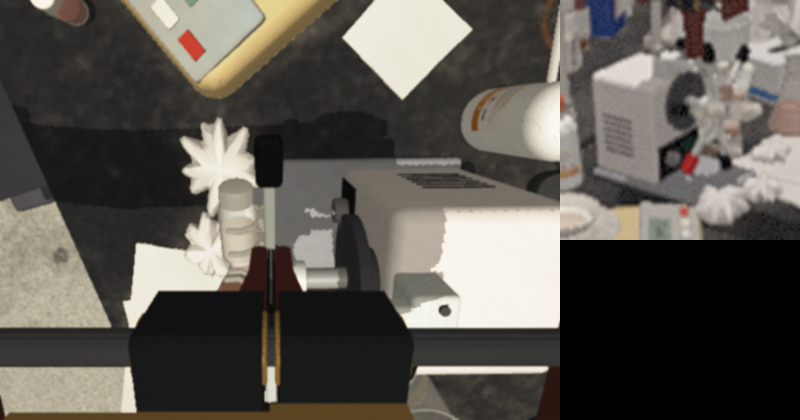

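```bash
python3 -m handwheel '[0,2,0.1,0,0,0,0, 0,3.5,0.1,0,0,0,0, 0,5,0.1,0,0,0,0, 0,6.3,0.1,0,0,0,0, 0,7.6,0.4,0,0,0,0, 0,8.8,0.7,0,0,0,0, 0,10,1.4,0,0,0,0, 0,11.1,2.1,0,0,0,0, 0,12,3,0,0,0,0, 0,12.9,4.1,0,0,0,0, 0,13.4,4.8,0,0,0,0, 0,13.4,4.8,0,0,0,0]'; python3 - <<'E'
from station import bot, eyes
import cv2, numpy as np
a=eyes.read_camera("wrist"); b=eyes.read_camera("side")[155:255,205:305]
b=cv2.resize(b,(240,240),interpolation=cv2.INTER_CUBIC)
o=np.zeros((420,800,3),np.uint8); o[:,:560]=a; o[:240,560:]=b
cv2.imwrite("pics/w3.png",o[:,:,::-1]); s=bot.observe(); print(s["force"],s["moment"])
E
```

```text
time: 4.3
eef_pos: [575.6, -294.5, 201.7]
ee_rot: [3.141, 0.002, -0.271]
force: [0.7, -0.1, -0.7]
opening: 0.5
[-0.83923785  0.3082024   0.25502332] [ 0.02569986  0.0159166  -0.01295587]
```

View pics/w3.png

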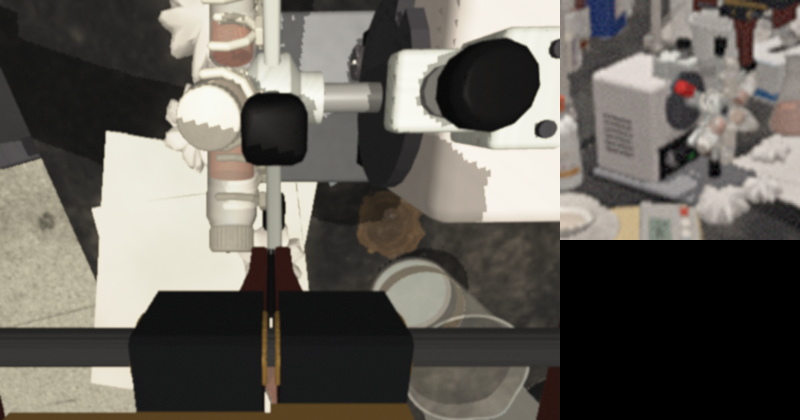

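```bash
python3 - <<'E'
from h import *
from station import eyes
c=eyes.get_calibration("wrist")
H=np.array([597.5,-217.7]); ex=np.array([.964,-.267]); ey=np.array([.267,.964])
p=plane(c,274,124,267)[:2]-H; print("top",p@ex,p@ey,np.degrees(np.arcsin(p@ey/118)))
k=plane(c,503,84,257)[:2]; print("knob",k,(k-H)@ex,(k-H)@ey)
E
```

```text
top 0.7210952144504519 -8.77163977715366 -4.2630674024197255
knob [ 659.70295296 -233.32996733] 64.13684792816221 1.5408999335608673
```

```bash
python3 -m handwheel '[0,0,-4,0,0,0,0, 0,0,-9.5,0,0,0,0, 0,-4.5,-9.5,0,0,0,0, 0,-9,-9.5,0,0,0,0, 0,-12.5,-9.5,0,0,0,0, 0,-13.5,-9,0,0,0,0, 0,-13.5,-7,0,0,0,0, 0,-13.5,-4.9,0,0,0,0, 0,-13.5,-4.9,0,0,0,0]' && python3 -m handwheel '[0,2,0.1,0,0,0,0, 0,3.5,0.1,0,0,0,0, 0,5,0.1,0,0,0,0, 0,6.3,0.1,0,0,0,0, 0,7.6,0.4,0,0,0,0, 0,8.8,0.7,0,0,0,0, 0,10,1.4,0,0,0,0, 0,11.1,2.1,0,0,0,0, 0,12,3,0,0,0,0, 0,12.5,3.6,0,0,0,0, 0,12.8,4.0,0,0,0,0, 0,12.8,4.0,0,0,0,0]'; python3 - <<'E'
from station import bot, eyes
from h import *
c=eyes.get_calibration("wrist")
a=eyes.read_camera("wrist"); b=eyes.read_camera("side")[155:255,205:305]
b=cv2.resize(b,(240,240),interpolation=cv2.INTER_CUBIC)
o=np.zeros((420,800,3),np.uint8); o[:,:560]=a; o[:240,560:]=b
cv2.imwrite("pics/w4.png",o[:,:,::-1])
i=a.astype(int); m=(i[:,:,0]>100)&(i[:,:,1]<.45*i[:,:,0])&(i[:,:,2]<.45*i[:,:,0]); m[245:]=0
n,l,st,ce=cv2.connectedComponentsWithStats(m.astype(np.uint8)); k=1+st[1:,4].argmax(); print(st[k],ce[k])
E
```

```text
time: 5.52
eef_pos: [611.0, -165.0, 250.1]
ee_rot: [3.141, 0.003, -0.272]
force: [-1.6, 0.2, 0.0]
opening: 0.6
time: 7.02
eef_pos: [577.7, -287.4, 211.2]
ee_rot: [-3.142, 0.001, -0.271]
force: [0.3, 1.1, 0.6]
opening: 0.1
[ 242   77   62   64 3641] [272.54682779 108.55616589]
```

View pics/w4.png

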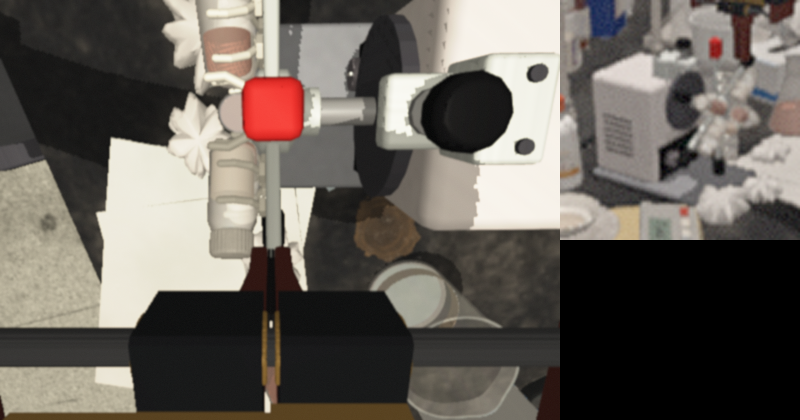

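```bash
python3 - <<'E'
from h import *
from station import eyes, bot
c=eyes.get_calibration("wrist"); print(bot.observe()["eef_pos"])
H=np.array([597.5,-217.7]); ex=np.array([.964,-.267]); ey=np.array([.267,.964])
for uv in [(272.5,108)]:
    q=plane(c,*uv,268)[:2]; p=q-H; print("red",q,p@ex,p@ey,np.degrees(np.arcsin(p@ey/118)))
for uv in [(476,108),(470,111)]:
    k=plane(c,*uv,257)[:2]; print("knob",k,(k-H)@ex,(k-H)@ey)
E
```

```text
[ 578.01371852 -287.00360021  211.53730421]
red [ 598.45558217 -215.38467521] 0.30298948899841216 2.487113539727481 1.2077259501707498
knob [ 658.2968444  -231.98688696] 62.42275682216164 2.460198420906041
knob [ 656.42317374 -232.38229972] 60.722113509232145 1.578750452939376
```

```bash
python3 -m handwheel '[0,0,-4,0,0,0,0, 0,0,-9,0,0,0,0, 3,-3.5,-9,0,0,0,0, 5.5,-6.5,-9,0,0,0,0, 6.3,-7.4,-9,0,0,0,0, 6.3,-7.4,-7.5,0,0,0,0, 6.3,-7.4,-6,0,0,0,0, 6.3,-7.4,-5.2,0,0,0,0, 6.3,-7.4,-5.2,0,0,0,0, 6.3,-7.4,-5.2,0,0,0,0]'; python3 - <<'E'
from station import bot, eyes
from h import *
print(bot.observe()["eef_pos"])
a=eyes.read_camera("wrist")[:,:,::-1]; b=eyes.read_camera("side")[155:235,225:305,::-1]
b=cv2.resize(b,(240,240),interpolation=cv2.INTER_CUBIC)
o=np.zeros((420,800,3),np.uint8); o[:,:560]=a; o[:240,560:]=b
cv2.imwrite("pics/w5.png",o)
E
```

```text
time: 8.38
eef_pos: [658.5, -233.4, 264.2]
ee_rot: [3.142, -0.001, -0.271]
force: [-1.0, 0.4, -0.1]
opening: 0.5
[ 658.51512853 -233.4032569   264.22104451]
```

View pics/w5.png

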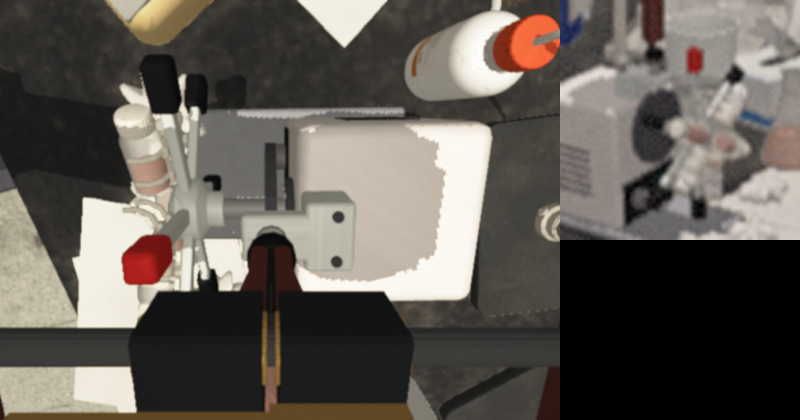

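```bash
python3 -m handwheel '[0,0,0.5,0,0,0,0, 0,0,0.8,0,0,0,0, 0,0,1.0,0,0,0,0, 0,0,1.15,0,0,0,0, 0,0,1.3,0,0,0,0]';  python3 -m handwheel '[0,0,0.1,0,0,0,0, 0,0,0.2,0,0,0,0, 0,0,0.3,0,0,0,0, 0,0,0.4,0,0,0,0, 0,0,0.4,0,0,0,0]'
```

```text
time: 9.1
eef_pos: [658.7, -233.0, 250.8]
ee_rot: [3.142, -0.0, -0.271]
force: [0.3, -0.6, 3.2]
opening: 0.7
time: 9.72
eef_pos: [658.8, -233.0, 247.6]
ee_rot: [-3.142, -0.001, -0.271]
force: [-0.9, 0.0, 7.4]
opening: 0.4
```

```bash
python3 -m handwheel '[0,0,0.05,0,0,0,0, 0,0,0.1,0,0,0,0, 0,0,0.1,0,0,0,0]'; python3 -m handwheel '[0,0,0.05,0,0,0,0, 0,0,0.1,0,0,0,0, 0,0,0.1,0,0,0,0]'
```

```text
time: 10.1
eef_pos: [658.8, -233.0, 247.6]
ee_rot: [-3.141, -0.002, -0.271]
force: [-1.8, 1.1, 11.9]
opening: 0.6
time: 10.48
eef_pos: [658.9, -233.0, 247.5]
ee_rot: [-3.141, -0.003, -0.271]
force: [-3.5, 1.8, 16.0]
opening: 0.3
```

```bash
python3 -m handwheel '[0,0,-1,0,0,0,0, 0,0,-4,0,0,0,0, 0,0,-8,0,0,0,0, 0,4,-11,0,0,0,0, -2,8,-11,0,0,0,0, -4,11,-11,0,0,0,0, -4,11,-11,0,0,0,0, -4,11,-11,0,0,0,0]'; python3 - <<'E'
from station import bot, eyes
from h import *
c=eyes.get_calibration("wrist"); a=eyes.read_camera("wrist")
b=eyes.read_camera("side")[155:255,205:305]
b=cv2.resize(b,(240,240),interpolation=cv2.INTER_CUBIC)
o=np.zeros((420,800,3),np.uint8); o[:,:560]=a; o[:240,560:]=b
cv2.imwrite("pics/w6.png",o[:,:,::-1])
H=np.array([597.5,-217.7]); ex=np.array([.964,-.267]); ey=np.array([.267,.964])
i=a.astype(int); m=(i[:,:,0]>100)&(i[:,:,1]<.45*i[:,:,0])&(i[:,:,2]<.45*i[:,:,0]); m[245:]=0; m[:,380:]=0
n,l,st,ce=cv2.connectedComponentsWithStats(m.astype(np.uint8)); k=1+st[1:,4].argmax(); q=plane(c,*ce[k],268)[:2]; print("red",st[k],ce[k],q,(q-H)@ex,(q-H)@ey)
print(c)
E
```

```text
time: 11.48
eef_pos: [591.0, -327.3, 354.3]
ee_rot: [-3.141, 0.001, -0.27]
force: [0.1, 0.8, -0.4]
opening: 0.5
red [222  38  29  33 827] [235.68319226  53.2974607 ] [ 598.72392785 -217.58429702] 1.1489737506061108 0.43832641138221873
{'fov_y': 59.778033940081045, 'cx': 270.59817431754834, 'cy': 210.84064073977623, 'origin': array([ 610.89103805, -255.85222282,  515.56187505]), 'rotation': array([ 2.86947536e+00,  1.20262075e-04, -2.70593386e-01])}
```

View pics/w6.png

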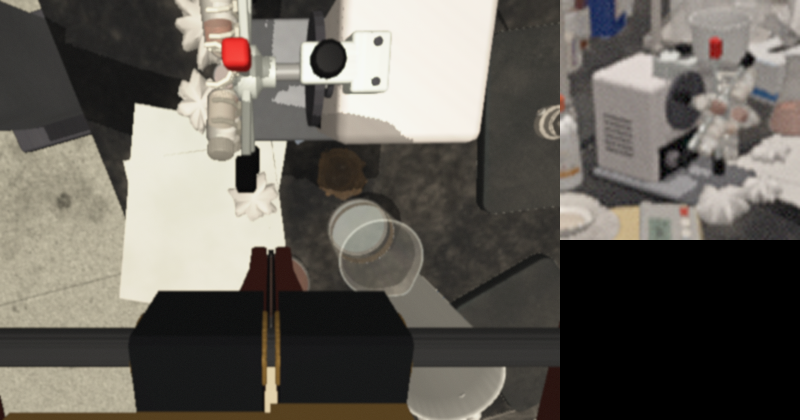

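```bash
python3 - <<'E'
from h import *
from station import eyes, order
c=eyes.get_calibration("wrist"); print(plane(c,328,58,247), plane(c,328,58,257)); order.finish_job()
E
```

```text
[ 657.98078883 -233.317593    247.        ] [ 656.24361943 -234.13152861  257.        ]
the job is handed in; nothing more can be done
```

The red arm now points straight up and the index plunger is pressed down into its notch; the job was handed in at about 11.6 s on the robot's clock.

- **Turning the wheel:** I closed the fingers and pushed two black arms in turn to the right across the top. I did not grip or lift anything, and the force readings taken after each stroke were at most about 1.6 N.
- **Pressing the knob:** I pressed it straight down until it stopped. The fingertip stayed at a measured z of 247.5 mm (247 expected) while the force rose from 7 to 16 N. I then withdrew the arm clear of everything.

**Last checks:**
- The last wrist picture puts the red end within about 0.5° of vertical.
- The knob lies at (658, -233) mm; before the pushes it was at (658, -234) mm. This fits the rotator not having shifted, within the roughly 2 mm camera accuracy.
- The fingers never went below z = 200 mm, above the flask, and the pictures show nothing knocked over. I did not measure the positions of the surrounding things again.
- No check failed or disagreed. The plunger's depth rests on the stop height and the force rise, because the picture alone cannot show it.

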